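# Lay the actuator unit back in its wooden fixture and swing the hold-down bar over it

### The job

Push the actuator unit that stands on the wooden fixture over, away from its coil side, so that it lies flat on its back between the two low rails with the open coil side up; then push the hold-down bar across it until the bar is fully down. Do all of it by pushing with the fingers: do not pinch the unit or lift it off the bed, and leave the other things on the bench where they are.

Things in the scene. Friction and masses are not known exactly. Their poses are not given: they have to be found in the camera images.
- fixture: Fixed light-wood board, 300 (x) x 210 (y) x 18 mm, carrying a black rubber bed, two low rails, an end stop and the hold-down bar. Origin: centre of the board's underside, on the bench; x runs along the bed, from the standing unit's place towards the end stop, z up.
- bed_mid (a point): Point on the rubber bed under the bar: fixture x = +20, y = 0, 22 mm above the bench. The bed spans fixture x = -140 to +115 mm. Rails: inner faces at y = +-45 mm, tops 38 mm above the bench, x = -70 to +115 mm. End stop from x = +115 mm, top 48 mm. Aluminium posts, 30 (x) x 14 (y) mm, at x = +20 mm: hinge post at y = +66 mm, ears 87 mm high; rest post at y = -66 mm, 73 mm high.
- unit: Actuator unit to lay down, loose, 0.3 to 0.65 kg: steel channel 50 (x) x 60 (y) x 150 (z) mm, black coil block and copper coil in its open front (-x), closed steel back (+x), black head with orange marks (top 34 mm, front flush with the channel's). Origin: centre of underside, z to the head. Stands on the bed about 105 mm to -x of the fixture's origin, back facing fixture +x to 0.06 rad.
- unit_centre (a point): Middle of the unit, 75 mm above its underside on its long axis. Pushed high on the head the unit tips about its foot's back edge, hardly sliding, passes balance at about 20 degrees and falls on its back by itself; lying it is 50 mm thick.
- unit_heel (a point): Middle of the back lower edge of the unit (x = +25 mm, z = 0 of the unit): the edge it tips about; it stays on the bed.
- holdbar (a joint): Angle of the hold-down bar, rad: 0 = level across the bed (fully down, against a stop, 4 mm above a lying unit), 1.57 = upright, 2.0 = leaning outwards as far as it goes. Stiff hinge, stays where left; needs about 2 N at 100 mm from the hinge to move. Starts between 1.6 and 1.95.
- bar_hinge (a point): Hinge axis of the bar on the hinge post, 81 mm above the bench, at fixture x = +20, y = +66 mm; the axis runs along the fixture's x. The bar swings inwards, towards the fixture's -y.
- bar_tip (a point): Free end of the bar, 144 mm from the hinge axis. The bar is flat steel, 20 mm wide (along the fixture's x) and 10 mm thick, with a red plastic cap 28 x 22 x 16 mm on its end. Hinge axis and tip lie in mid-thickness.
- spare_a: Another standing unit of the same size with green marks, on the bench at the fixture's -y side (about 230 to 260 mm from its middle line); leave alone. Origin: centre of its underside.
- spare_b: The same with yellow marks, also on the -y side; leave alone. Origin: centre of its underside.
- screwdriver: Screwdriver lying along its x on the bench at the fixture's +y side, about 30 mm high; leave alone. Origin: on its underside.
- pliers: Green-handled pliers lying on the bench at the fixture's +y side, 12 mm high; leave alone. Origin: on the underside, between handles and jaws.
- screw_jar: Small jar near the fixture's -x, -y corner, 60 mm across, 70 mm high; leave alone. Origin: centre of its underside.
- solder_reel: Reel of solder near the fixture's -x, +y corner, standing on its flat side, 54 mm across, 45 mm high; leave alone. Origin: centre of its underside.

How it is judged:
By the outcome, as a careful person would: the job done as asked, in the order asked, and still so for the second after the job is handed in, with the robot touching nothing.
It also fails if it takes over 48 s, if anything falls off the work surface, if the arm or the gripper's body presses on something with over 40 N, if the wrist force passes 120 N, or if a joint passes its speed limit or range.

### The arm

A 7-joint arm with a two-finger parallel gripper is mounted at the origin on the work surface. World frame = base frame: x ahead of the robot, y to its left, z up, the work surface at z = 0. Lengths are in m, angles in rad, forces in N, time in s.
With the tool pointing down it reaches from about 0.35 to 0.9 m from the base axis. Payload 19.9 kg.
Tool frame: the origin (TCP) lies at the very end of the fingers, on their centre line; the grasp point (between the pads) lies 19 mm behind it (robot.grip_point_offset is the distance from the TCP to the grasp point, in m); z points along the fingers, y is the line along which they close (so a half turn about z gives the same grasp; the last joint's range is limited). The gripper opens to 85 mm and grips with 20 to 120 N. Pads are 22 mm wide; open, the fingers measure 114 mm over their backs; the gripper's body (76 mm by 85 mm) begins 54 mm behind the grasp point. The pads swing forward as they close: fully open they stand 13 mm farther back than shut.
Start: joints at [-1.298, 0.417, -0.01, 1.614, 0.005, 1.111, -0.053], TCP at [0.194, 0.594, 0.231] pointing down, gripper open.
Joint ranges: [-2.81, 2.81], [-0.39, 2.02], [-1.27, 1.25], [0.06, 2.57], [-1.19, 4.33], [0.19, 2], [-2.82, 2.82]. Speed limits (rad/s): [1.89, 1.89, 2.39, 2.39, 3.01, 3.01, 3.01].

### API

Orientations are given as a unit quaternion [x, y, z, w].
In Python, from plant import robot gives the robot as it stands.
- The arm moves only by the tool send_rows, never from a script. Its argument "plan" is a list that holds one entry, the list of rows, each a list of 7 numbers: the shift along the tool's x, y, z in m, then the turn, a rotation vector about the tool's x, y, z in degrees, then the opening, from 0 (shut) to 1 (fully open). A call has 1 to 20 rows; each row shifts and turns the commanded pose from where the row before left it, along the tool's axes as they then stand; what a row does not reach is not made up. A row lasts 1/12 s, in which the tool goes at most 41.7 mm and 7.16 degrees, less where a joint would pass 70% of its speed; a pose out of reach is approached as far as the arm can. A call is refused whole if a number of a shift passes 0.0417 or a number of a turn 7.16, either way. A call with a gripper value outside its range is refused whole. The fingers move at their own pace and stop on an object; the grip force is fixed at half the most. Time passes only in rows, so rows that do not move let the fingers close. It gives the time, the measured TCP pose, the force, the opening and the grip force at its end, in the units of the state.
- robot.get_state(): the state, without advancing time (a new reading comes with each control period).
- robot.capture(name): name is "scene" or "top" or "wrist"; returns (picture, depth): 420x560x3 uint8, blue, green, red; 420x560 float32, m along the optical axis (not along the pixel's ray), 0 where there is no reading.
- robot.camera_params(name): a dict with "vertical_fov" (degrees; the focal length in pixels is half the picture's height over the tangent of half this angle, whatever the lens; pixels are square), "cx", "cy" (the principal point, pixels), "R" (3x3) and "t" (3): a world point X has camera coordinates R X + t. Camera axes: x right, y down, z forward; pixel columns grow to the right and rows downward; lengths in m; the calibration is good to about 2 mm. The wrist camera is an equidistant fisheye: a pixel r from the principal point sees the ray r / f radians off the axis. A picture is of the moment at which its call begins: read the wrist's pose just before it. camera_params takes no time and is no camera call; for the wrist camera it gives the pose at the moment of the call.
- robot.job_done(): hands the job in; it is judged then, once.
The state is a dict: "time": time; "q": joint angles; "joint_velocities": joint speeds; "joint_efforts": joint torques, N m; "tcp_pos": TCP position; "orientation": TCP orientation; "force": force on the tool from outside, world axes, zero at the start; "ft_torque": the same for the moment, N m; "finger_gap": opening from 0.0 (shut) to 1.0 (fully open); "finger_force": force on a finger pad.
Only numpy, scipy, OpenCV 4.12 (cv2) and the standard library are available. Lean on these libraries where they do the work, as an engineer would, in place of code of your own. Each camera call takes 0.05 s, during which the arm holds its last target. There are 200 camera calls.

## Working session

There is one attempt and no reset: what is moved stays moved. The work goes in short steps, Python scripts to look and compute and a tool call to move; the robot and the scene stay as the last step left them, time stands still between calls to the robot, and variables do not carry over. Pictures are saved under pics/ and viewed, at most 10 in all, crops included, and the job is handed in when it is done.

Besides the shell and the picture viewer there is one more tool, called after "Call:" in YAML: its name, and indented under it one key for each argument. send_rows: Moves the arm, as the interface text tells. Its arguments: {"type":"object","properties":{"plan":{"type":"array"}},"required":["plan"]}

```bash
mkdir -p pics; ls; python3 - <<'E'
from plant import robot
import cv2,numpy as np
s=robot.get_state(); print(s['time'],s['tcp_pos'],s['orientation'],s['finger_gap'],s['force'])
for n in ['scene','top']:
    p=robot.camera_params(n); print(n,p['vertical_fov'],p['cx'],p['cy'],np.round(p['R'],3).tolist(),np.round(p['t'],3).tolist())
    im,d=robot.capture(n); cv2.imwrite(f'pics/{n}0.png',im); np.save(f'pics/{n}0.npy',d)
E
```

```text
pics
0.0 [0.19338693 0.59395335 0.23065884] [ 1.56712355e-01  9.87644090e-01 -6.21290396e-04 -5.01211744e-05] 1.0029793002160936 [-0.56403476 -0.13211933  0.04591754]
scene 47.493750287887295 281.00643024516074 211.22041248391534 [[0.654, 0.756, 0.004], [0.472, -0.404, -0.784], [-0.591, 0.514, -0.621]] [-0.412, -0.155, 1.496]
top 49.39178007998591 286.99273162357423 208.00808796495505 [[0.004, -1.0, -0.001], [-0.978, -0.004, -0.209], [0.209, 0.002, -0.978]] [0.089, 0.559, 1.004]
```

View pics/scene0.png

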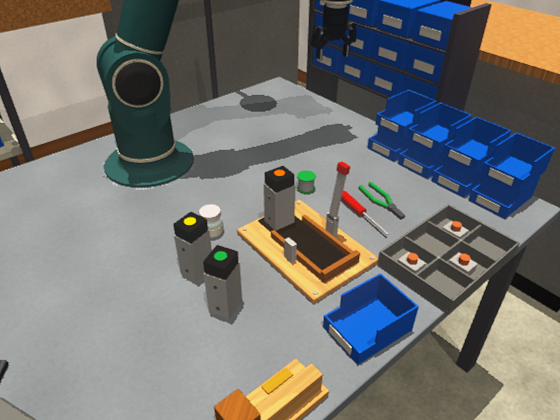

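View pics/top0.png

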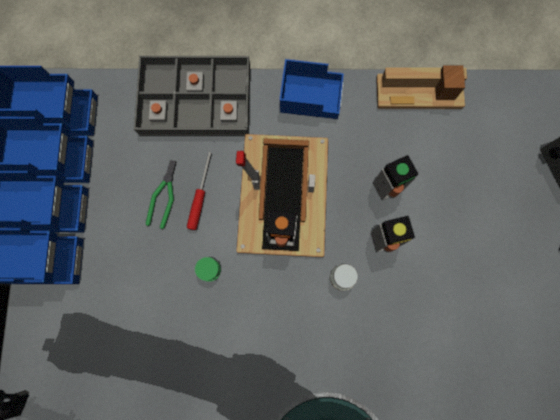

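The scene view shows the orange-marked unit standing on the fixture at about (280,195), with the bar leaning outwards and its red cap at (343,168). In the top view the board spans (238–327, 135–257), the head is at (282,225) and the cap at (240,158). Fixture +x points up in the image, which is roughly world +x.

```bash
cat > h.py <<'E'
import numpy as np,cv2
from plant import robot
def cloud(n,d):
    p=robot.camera_params(n); f=210/np.tan(np.radians(p['vertical_fov']/2))
    v,u=np.mgrid[0:420,0:560]
    c=np.stack([(u-p['cx'])/f*d,(v-p['cy'])/f*d,d],-1)
    return (c-np.array(p['t']))@np.array(p['R'])
def rect(P): return cv2.minAreaRect((P[:,:2]*1000).astype(np.float32))
E
python3 - <<'E'
from h import *
for n in ['top','scene']:
    im=cv2.imread(f'pics/{n}0.png'); d=np.load(f'pics/{n}0.npy'); X=cloud(n,d); hsv=cv2.cvtColor(im,cv2.COLOR_BGR2HSV)
    H,S,V=[hsv[...,i].astype(int) for i in range(3)]; z=X[...,2]; ok=d>0
    roi=np.zeros_like(ok)
    if n=='top': roi[130:262,230:335]=1
    else: roi[150:300,235:380]=1
    b=roi&ok&(abs(z-.018)<.005)&(H>8)&(H<28)&(S>70)&(V>100)
    b=cv2.morphologyEx(b.astype(np.uint8),cv2.MORPH_OPEN,np.ones((2,2)))>0
    print(n,'board',b.sum(),rect(X[b]),np.median(z[b]))
    u=roi&ok&(abs(z-.172)<.006)&(V<230)
    u&=(abs(X[...,1]-np.median(X[b][:,1]))<.06)&(X[...,0]<np.median(X[b][:,0])+.05)
    print(' head',u.sum(),rect(X[u]),np.median(z[u]),X[u].min(0),X[u].max(0))
    o=roi&ok&(H>5)&(H<14)&(S>180)&(z>.155)
    print(' orange',o.sum(),X[o].mean(0) if o.any() else '')
    c=roi&ok&((H<4)|(H>174))&(S>150)&(V>90)&(z>.1)
    print(' cap',c.sum(),X[c].min(0),X[c].max(0),np.median(X[c],0))
    y0=X[...,1]; g=roi&ok&(z>.1)&(S<90)&(abs(X[...,0]-np.median(X[c][:,0]))<.03)&(abs(y0-np.median(X[c][:,1]))<.09)
    P=X[g]; print(' bar',g.sum(),[np.round(P[abs(P[:,2]-h)<.008].mean(0),3).tolist() for h in (.12,.14,.16,.18,.2) if (abs(P[:,2]-h)<.008).any()])
    r=roi&ok&(abs(z-.038)<.003)&(H<25)&(S>70); print(' rails',rect(X[r]))
    q=ok&(abs(z-.0)<.005); print(' bench',np.median(z[q]))
E
```

```text
top board 4486 ((545.1538696289062, 100.92987060546875), (209.58502197265625, 415.5718994140625), 87.34349060058594) 0.016628539006518218
 head 547 ((501.9617919921875, 99.69834899902344), (48.76827621459961, 50.97524642944336), 84.16954803466797) 0.17104523893612666 [0.47580343 0.07393893 0.16620887] [0.5287823  0.12174086 0.1756664 ]
 orange 72 [0.49136355 0.10387234 0.16848633]
 cap 92 [0.61469412 0.1796301  0.21730375] [0.64170373 0.19378794 0.22547959] [0.62780533 0.18566883 0.22152983]
 bar 138 [[0.624, 0.169, 0.121], [0.624, 0.172, 0.14], [0.624, 0.175, 0.159], [0.624, 0.179, 0.18], [0.615, 0.186, 0.203]]
 rails ((597.5697631835938, 102.28691101074219), (111.60618591308594, 245.71058654785156), 87.31272888183594)
 bench -0.000992629212693363
scene board 3257 ((891.844482421875, -93.7298583984375), (325.53515625, 1034.7784423828125), 55.587425231933594) 0.017565969081377315
 head 135 ((505.75604248046875, 84.03523254394531), (24.946949005126953, 51.140045166015625), 86.60138702392578) 0.17156823674268074 [0.47995775 0.07034129 0.16619313] [0.53114392 0.0961585  0.17626867]
 orange 21 [0.5033174  0.10164268 0.17267917]
 cap 125 [0.61620535 0.17327367 0.14436446] [0.64592255 0.19224975 0.22566989] [0.63504027 0.17933924 0.21659018]
 bar 342 [[0.634, 0.167, 0.121], [0.633, 0.17, 0.14], [0.633, 0.173, 0.161], [0.634, 0.177, 0.18], [0.636, 0.179, 0.198]]
 rails ((638.7833862304688, 103.215576171875), (130.48277282714844, 200.70542907714844), 88.04253387451172)
 bench -0.00011760291650530572
```

```bash
python3 - <<'E'
from h import *
a=np.radians(-2.66)
for n in ['top','scene']:
    im=cv2.imread(f'pics/{n}0.png'); d=np.load(f'pics/{n}0.npy'); X=cloud(n,d); hsv=cv2.cvtColor(im,cv2.COLOR_BGR2HSV)
    H,S,V=[hsv[...,i].astype(int) for i in range(3)]; z=X[...,2]
    roi=np.zeros(z.shape,bool)
    if n=='top': roi[130:262,230:335]=1
    else: roi[190:300,235:380]=1
    b=roi&(d>0)&(abs(z-.018)<.006)&(H>8)&(H<28)&(S>70)&(V>100)
    b=(cv2.morphologyEx(b.astype(np.uint8),cv2.MORPH_OPEN,np.ones((2,2)))>0)&(X[...,0]>.3)&(X[...,0]<.8)&(abs(X[...,1]-.1)<.2)
    # keep points belonging to largest component, fit rect
    _,L,st,_=cv2.connectedComponentsWithStats(b.astype(np.uint8)); m=b
    P=X[m][:,:2]; print(n,'rect',rect(P))
    # yaw from edge lines (y extremes per x-bin)
    xs,hi,lo=[],[],[]
    for x in np.arange(.43,.66,.008):
        q=P[abs(P[:,0]-x)<.004,1]
        if len(q)>4: xs.append(x);hi.append(np.percentile(q,98));lo.append(np.percentile(q,2))
    print(' yaw',np.polyfit(xs,hi,1)[0],np.polyfit(xs,lo,1)[0])
    R=np.array([[np.cos(a),np.sin(a)],[-np.sin(a),np.cos(a)]]); Q=P@R.T*1000
    lo,hi=np.percentile(Q,[.3,99.7],axis=0); c=(lo+hi)/2; print(' ext',lo,hi,'centre',R.T@c)
    o=np.array([545,100])/1000
    F=((X[...,:2]-o)@R.T)*1000
    u=roi|(n=='scene'); h=u&(d>0)&(abs(z-.171)<.005)&(abs(F[...,1])<45)&(F[...,0]<-50)&(F[...,0]>-170)
    print(' headF',h.sum(),np.percentile(F[h],[2,50,98],axis=0).round(1).tolist(),rect(np.c_[F[h]]/1000))
    s=u&(d>0)&(z>.07)&(z<.13)&(abs(F[...,1])<45)&(F[...,0]<-60)&(F[...,0]>-170)
    if s.any(): print(' bodyF',s.sum(),np.percentile(F[s],[2,50,98],axis=0).round(1).tolist(),rect(F[s]/1000))
    r=u&(d>0)&(abs(z-.072)<.004)&(abs(F[...,1]+66)<20)&(abs(F[...,0]-20)<40)
    if r.any(): print(' restpostF',r.sum(),np.percentile(F[r],[3,50,97],axis=0).round(1).tolist())
E
```

```text
top rect ((545.1782836914062, 100.92314147949219), (209.607666015625, 415.6039733886719), 87.32097625732422)
 yaw 0.1622782831080697 -0.06730119590858476
 ext [341.25244154  21.76204021] [744.2524628  230.10522953] centre [548.01211065 100.60930027]
 headF 234 [[-68.1, -24.5], [-59.3, 0.3], [-50.5, 28.6]] ((-59.3661003112793, 2.1601428985595703), (18.5859317779541, 54.29911422729492), 0.254104882478714)
 bodyF 100 [[-75.4, -25.9], [-66.9, 1.9], [-61.2, 31.4]] ((-68.4469985961914, 3.218128204345703), (15.299860954284668, 58.943992614746094), 1.2783809900283813)
scene rect ((611.22119140625, 98.7120361328125), (210.96238708496094, 300.29180908203125), 87.28849792480469)
 yaw -0.0112375184009749 -0.04855780897821719
 ext [460.95163926  22.25436012] [753.37305061 230.86823625] centre [612.38173221  98.24708326]
 headF 68 [[-62.6, -27.5], [-56.3, -5.4], [-50.3, 26.1]] ((-55.733036041259766, -0.5313625335693359), (58.65026092529297, 14.138354301452637), 86.6129379272461)
 bodyF 23 [[-66.6, -30.5], [-63.6, -29.0], [-60.2, -27.7]] ((-63.31903839111328, -28.471899032592773), (2.812361478805542, 6.539558410644531), 56.94720458984375)
```

```bash
cat >> h.py <<'E'
a=-.0473; O=np.array([.6112,.0987]); RF=np.array([[np.cos(a),np.sin(a)],[-np.sin(a),np.cos(a)]])
def toF(X): return (X[...,:2]-O)@RF.T*1000
def toW(f): return RF.T@(np.array(f)/1000)+O
E
python3 - <<'E'
from h import *
for n in ['top','scene']:
    d=np.load(f'pics/{n}0.npy'); X=cloud(n,d); F=toF(X); z=X[...,2]
    k=(d>0)&(abs(F[...,1])<50)&(F[...,0]<-60)&(F[...,0]>-160)
    for zl,zh in [(.167,.178),(.14,.165),(.1,.135),(.06,.1)]:
        s=k&(z>zl)&(z<zh); 
        if s.sum()>8: print(n,zl,s.sum(),np.percentile(F[s],[3,50,97],axis=0).round(1).tolist(),[np.round(q,1).tolist() for q in map(np.atleast_1d,rect(F[s]/1000))])
    for zc in (.1,.12,.14,.16,.18,.2,.215):
        s=(d>0)&(abs(z-zc)<.006)&(abs(F[...,0]-20)<25)&(abs(F[...,1]-85)<40)
        if s.any(): print('  bar z',zc,s.sum(),np.percentile(F[s],[5,50,95],axis=0).round(1).tolist())
print(toW([-105,0]),toW([20,66]))
E
```

```text
top 0.167 628 [[-132.3, -26.7], [-109.1, -0.3], [-85.9, 25.4]] [[-109.0, -0.4], [56.2, 50.5], [85.5]]
top 0.14 54 [[-135.5, -29.4], [-134.3, -3.2], [-110.7, 26.0]] [[-116.5, -1.6], [56.5, 36.9], [86.7]]
top 0.1 13 [[-135.4, -31.5], [-129.0, -27.6], [-95.7, 29.3]] [[-124.7, -10.5], [36.7, 74.7], [33.2]]
top 0.06 119 [[-141.6, -25.5], [-132.1, 0.8], [-125.2, 28.2]] [[-133.3, 0.8], [60.3, 17.9], [88.5]]
  bar z 0.1 21 [[2.5, 66.1], [8.6, 67.7], [22.0, 74.7]]
  bar z 0.12 19 [[1.8, 69.1], [8.8, 70.6], [20.2, 77.3]]
  bar z 0.14 18 [[2.5, 71.8], [4.5, 73.5], [18.3, 80.5]]
  bar z 0.16 23 [[2.2, 74.4], [6.7, 76.5], [21.1, 84.3]]
  bar z 0.18 18 [[2.3, 78.8], [5.9, 79.5], [20.2, 86.4]]
  bar z 0.2 7 [[-1.1, 80.1], [-0.8, 86.1], [17.9, 91.7]]
  bar z 0.215 64 [[-1.5, 80.7], [8.9, 87.6], [24.2, 96.8]]
scene 0.167 302 [[-126.8, -30.3], [-100.8, -5.8], [-79.5, 22.1]] [[-103.4, -3.5], [58.7, 51.2], [86.7]]
scene 0.14 260 [[-127.3, -32.1], [-81.7, -21.7], [-77.8, 21.2]] [[-91.4, -15.2], [75.9, 38.7], [47.0]]
scene 0.1 368 [[-127.9, -34.2], [-81.7, -20.2], [-77.5, 23.5]] [[-91.1, -14.9], [77.4, 41.7], [48.0]]
scene 0.06 382 [[-126.9, -33.7], [-81.6, -20.9], [-77.4, 22.9]] [[-91.1, -14.7], [78.1, 42.8], [48.5]]
  bar z 0.1 40 [[7.8, 63.1], [19.5, 65.5], [27.5, 71.5]]
  bar z 0.12 38 [[9.1, 65.8], [21.6, 68.4], [26.6, 78.0]]
  bar z 0.14 39 [[7.5, 69.7], [19.7, 72.0], [27.2, 78.0]]
  bar z 0.16 40 [[8.7, 71.7], [20.7, 74.4], [27.1, 80.8]]
  bar z 0.18 41 [[6.5, 75.2], [19.0, 77.7], [27.4, 84.2]]
  bar z 0.2 40 [[6.4, 77.8], [21.5, 80.7], [28.4, 86.9]]
  bar z 0.215 64 [[5.5, 77.4], [22.4, 81.1], [30.6, 91.5]]
[0.50631744 0.10366465] [0.63429827 0.16368054]
```

Call:
send_rows:
  plan:
    - [[0, 0, 0, 0, 0, -5.1, 0], [0, 0, 0, 0, 0, -5.1, 0], [0, 0, 0, 0, 0, -5.1, 0], [-0.0175, -0.034, 0, 0, 0, 0, 0], [-0.0175, -0.034, 0, 0, 0, 0, 0], [-0.0175, -0.034, 0, 0, 0, 0, 0], [-0.0175, -0.034, 0, 0, 0, 0, 0], [-0.0175, -0.034, 0, 0, 0, 0, 0], [-0.0175, -0.034, 0, 0, 0, 0, 0], [-0.0175, -0.034, 0, 0, 0, 0, 0], [-0.0175, -0.034, 0, 0, 0, 0, 0], [-0.0175, -0.034, 0, 0, 0, 0, 0], [-0.0175, -0.034, 0, 0, 0, 0, 0], [-0.0175, -0.034, 0, 0, 0, 0, 0], [-0.0175, -0.034, 0, 0, 0, 0, 0], [-0.0175, -0.034, 0, 0, 0, 0, 0], [-0.0175, -0.034, 0, 0, 0, 0, 0], [0, 0, 0, 0, 0, 0, 0]]

```text
time: 1.6
tcp_pos: [0.4174, 0.1012, 0.2315]
orientation: [0.027, 1.0, -0.0, 0.0]
force: [-0.5, -0.9, 0.0]
finger_gap: -0.0
finger_force: 0.0
```

```bash
cat >> h.py <<'E'
def wcloud():
    p=robot.camera_params('wrist'); im,d=robot.capture('wrist')
    f=210/np.tan(np.radians(p['vertical_fov']/2)); v,u=np.mgrid[0:420,0:560]
    x,y=u-p['cx'],v-p['cy']; r=np.hypot(x,y)+1e-9; t=r/f; k=np.tan(np.minimum(t,1.5))/r
    c=np.stack([x*k*d,y*k*d,d],-1)
    return im,d,(c-np.array(p['t']))@np.array(p['R'])
def st():
    s=robot.get_state(); p=np.array(s['tcp_pos']); q=s['orientation']
    print('t',round(s['time'],2),'F',toF(p).round(1),'z',round(p[2]*1000,1),'q',np.round(q,4),'force',np.round(s['force'],1),'gap',round(s['finger_gap'],2)); return s
E
python3 - <<'E'
from h import *
st(); im,d,X=wcloud(); cv2.imwrite('pics/w1.png',im); np.savez('pics/w1.npz',d=d,X=X)
F=toF(X); z=X[...,2]
k=(d>0)&(abs(F[...,1])<50)&(F[...,0]<-60)&(F[...,0]>-160)
for zl,zh in [(.167,.178),(.14,.16),(.1,.135),(.06,.1)]:
    s=k&(z>zl)&(z<zh)
    if s.sum()>8: print(zl,s.sum(),np.percentile(F[s],[3,50,97],axis=0).round(1).tolist(),[np.round(q,1).tolist() for q in map(np.atleast_1d,rect(F[s]/1000))])
E
```

```text
t 1.6 F [-193.7   -6.7] z 231.5 q [ 2.750e-02  9.996e-01 -5.000e-04  4.000e-04] force [-0.5 -0.9  0. ] gap -0.0
0.167 218 [[-107.3, -11.4], [-95.3, -7.3], [-85.1, -3.4]] [[-96.2, -7.8], [24.4, 9.6], [2.4]]
0.14 45 [[-131.5, 22.8], [-130.1, 26.6], [-124.7, 29.4]] [[-128.5, 27.7], [10.3, 5.5], [39.7]]
0.1 141 [[-131.3, 25.8], [-129.8, 26.7], [-115.4, 29.5]] [[-121.7, 27.7], [3.5, 20.6], [87.3]]
0.06 556 [[-141.2, -28.8], [-133.4, 8.4], [-121.7, 28.3]] [[-130.2, -0.3], [59.5, 23.1], [75.9]]
```

View pics/w1.png

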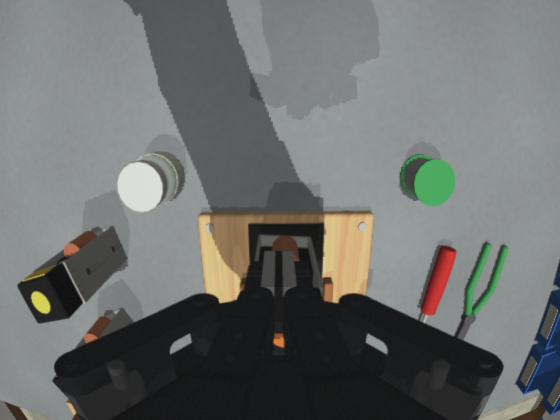

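The wrist view shows the fingers over the unit. The board's near edge lies at row 213 (columns 200–373), and the steel channel's foot is visible around (258–312, 235–265). I'll enlarge that part to get the unit's yaw.

```bash
python3 - <<'E'
from h import *
im=cv2.imread('pics/w1.png'); Z=np.load('pics/w1.npz'); X=Z['X']
cv2.imwrite('pics/w1c.png',cv2.resize(im[205:305,195:380],None,fx=4.2,fy=4.2,interpolation=cv2.INTER_CUBIC))
F=toF(X)
# near board edge: first wood pixel per column
hsv=cv2.cvtColor(im,cv2.COLOR_BGR2HSV); w=(hsv[...,1]>70)&(hsv[...,0]<28)
E=[]
for c in list(range(206,245,3))+list(range(330,370,3)):
    r=205+np.argmax(w[205:225,c]); E.append(F[r+1,c])
E=np.array(E); print('board near edge Fx',E[:,0].round(1),'slope',np.polyfit(E[:,1],E[:,0],1))
for c in (206,368): print([ (r,F[r,c].round(1).tolist(),X[r,c,2].round(3)) for r in (216,230)])
for r in (225,): 
    k=np.where(w[r,190:385])[0]+190; print('board y edges',F[r,k.min()],F[r,k.max()])
E
```

```text
board near edge Fx [-156.2 -156.4 -156.4 -156.3 -156.1 -156.5 -156.6 -156.8 -156.7 -156.8
 -156.7 -157.2 -156.5 -156.9 -156.5 -156.9 -156.4 -156.7 -156.5 -156.7
 -156.4 -156.4 -156.6 -156.1 -156.5 -156.1 -156.2] slope [ 5.83701852e-04 -1.56524388e+02]
[(216, [-154.7, -91.3], np.float64(0.017)), (230, [-138.9, -91.6], np.float64(0.021))]
[(216, [-153.4, 99.2], np.float64(0.018)), (230, [-136.5, 100.0], np.float64(0.02))]
board y edges [-143.48863077 -102.0572166 ] [-141.84581243  105.27740649]
```

View pics/w1c.png

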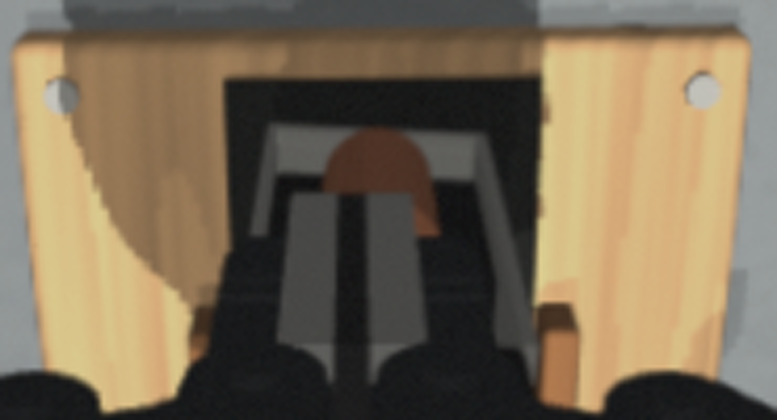

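The crop shows the channel's foot edge from (270,125) to (490,135). That puts the unit's yaw at about -2.8° relative to the fixture and its y at about -2 mm. It should land clear of both rails, so I'll go down behind the head.

Call:
send_rows:
  plan:
    - [[0, 0.002, 0.025, 0, 0, 0, 0], [0, 0.002, 0.025, 0, 0, 0, 0], [0, 0.002, 0.026, 0, 0, 0, 0], [-0.01, 0, 0, 0, 0, 0, 0], [-0.01, 0, 0, 0, 0, 0, 0], [-0.01, 0, 0, 0, 0, 0, 0], [-0.01, 0, 0, 0, 0, 0, 0], [-0.004, 0, 0, 0, 0, 0, 0], [-0.004, 0, 0, 0, 0, 0, 0], [-0.004, 0, 0, 0, 0, 0, 0]]

```text
time: 2.48
tcp_pos: [0.4682, 0.1106, 0.1557]
orientation: [0.024, 1.0, 0.0, 0.0]
force: [-0.0, -0.9, 0.2]
finger_gap: 0.002
finger_force: 0.0
```

Call:
send_rows:
  plan:
    - [[0, -0.005, 0, 0, 0, 0, 0], [-0.004, 0, 0, 0, 0, 0, 0], [-0.004, 0, 0, 0, 0, 0, 0], [-0.004, 0, 0, 0, 0, 0, 0], [-0.004, 0, 0, 0, 0, 0, 0], [-0.004, 0, 0, 0, 0, 0, 0], [-0.004, 0, 0, 0, 0, 0, 0]]

```text
time: 3.07
tcp_pos: [0.4919, 0.1045, 0.1553]
orientation: [0.024, 1.0, -0.0, -0.0]
force: [0.2, 0.6, 0.2]
finger_gap: -0.002
finger_force: 0.2
```

```bash
python3 - <<'E'
from h import *
st(); n='top'; im,d=robot.capture(n); cv2.imwrite('pics/t2.png',im); X=cloud(n,d); F=toF(X); z=X[...,2]
s=(d>0)&(abs(F[...,1])<50)&(F[...,0]>-115)&(F[...,0]<-20)&(z>.1); print(s.sum(),np.percentile(X[s][:,2],[50,97]),np.percentile(F[s],[2,50,98],axis=0))
E
```

```text
t 3.07 F [-119.5    0.2] z 155.3 q [ 2.380e-02  9.997e-01 -1.000e-04 -0.000e+00] force [0.2 0.6 0.2] gap -0.0
1654 [0.50876683 0.52859863] [[-114.18829362  -46.21318665]
 [ -96.96109152   -4.55926474]
 [ -68.77155639   47.70885664]]
```

```bash
python3 - <<'E'
from h import *
im,d=robot.capture('scene'); cv2.imwrite('pics/s2.png',cv2.resize(im[110:310,220:400],None,fx=3,fy=3,interpolation=cv2.INTER_CUBIC))
E
```

```text
(no output)
```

View pics/s2.png

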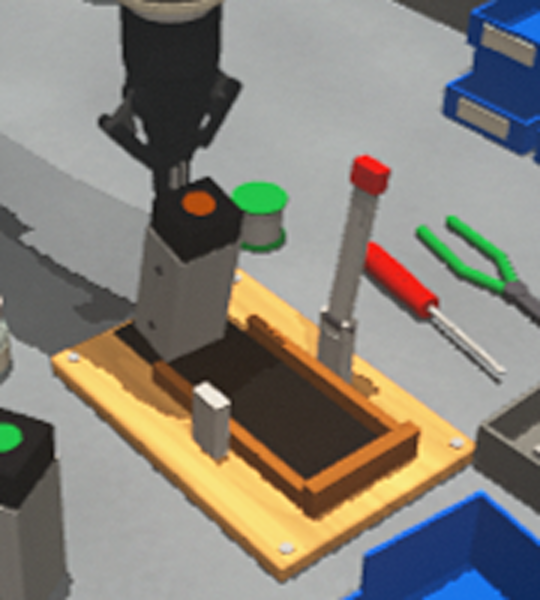

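The crop shows the fingers in contact with the head at (180,180) and the unit tipping slightly towards the end stop with its foot in place. I'll keep pushing past balance.

Call:
send_rows:
  plan:
    - [[-0.004, 0, 0, 0, 0, 0, 0], [-0.004, 0, 0, 0, 0, 0, 0], [-0.004, 0, 0, 0, 0, 0, 0], [-0.004, 0, 0, 0, 0, 0, 0], [-0.004, 0, 0, 0, 0, 0, 0], [-0.004, 0, 0, 0, 0, 0, 0], [-0.004, 0, 0, 0, 0, 0, 0], [-0.004, 0, 0, 0, 0, 0, 0], [-0.004, 0, 0, 0, 0, 0, 0], [-0.004, 0, 0, 0, 0, 0, 0], [-0.004, 0, 0, 0, 0, 0, 0], [-0.004, 0, 0, 0, 0, 0, 0], [-0.004, 0, 0, 0, 0, 0, 0], [0, 0, 0, 0, 0, 0, 0], [0, 0, 0, 0, 0, 0, 0], [0, 0, 0, 0, 0, 0, 0], [0, 0, -0.03, 0, 0, 0, 0], [0, 0, -0.03, 0, 0, 0, 0], [0, 0, 0, 0, 0, 0, 0], [0, 0, 0, 0, 0, 0, 0]]

```text
time: 4.83
tcp_pos: [0.544, 0.1022, 0.2168]
orientation: [0.024, 1.0, 0.001, 0.001]
force: [-0.6, 0.3, -1.1]
finger_gap: 0.002
finger_force: 0.0
```

```bash
python3 - <<'E'
from h import *
st(); im,d=robot.capture('scene'); X=cloud('scene',d); F=toF(X); z=X[...,2]
cv2.imwrite('pics/s3.png',cv2.resize(im[110:310,220:400],None,fx=3,fy=3,interpolation=cv2.INTER_CUBIC))
s=(d>0)&(abs(F[...,1])<60)&(F[...,0]>-120)&(F[...,0]<110)&(abs(z-.072)<.012)
print(s.sum(),np.percentile(F[s],[2,50,98],axis=0).round(1).tolist(),rect(F[s]/1000),np.percentile(z[s],[5,50,95]))
E
```

```text
t 4.83 F [-67.3   0.4] z 216.8 q [2.380e-02 9.997e-01 5.000e-04 1.400e-03] force [-0.6  0.3 -1.1] gap 0.0
1097 [[-76.8, -40.5], [-6.0, -12.9], [71.9, 24.3]] ((-2.6559219360351562, 0.8001632690429688), (119.5093994140625, 152.56759643554688), 88.61669921875) [0.06159624 0.06953194 0.07878689]
```

View pics/s3.png

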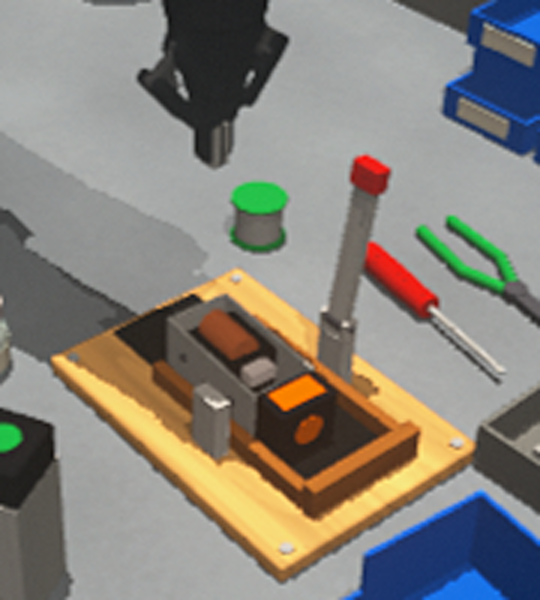

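The unit lies on its back with the coil side up, the orange mark on the head at (298,393) and the rims visible. Next I'll check that it is level, meaning not riding on a rail.

```bash
python3 - <<'E'
from h import *
for n in ('scene','top'):
    im,d=robot.capture(n); X=cloud(n,d); F=toF(X); z=X[...,2]
    if n=='top': cv2.imwrite('pics/t3.png',cv2.resize(im[125:265,230:335],None,fx=4,fy=4,interpolation=cv2.INTER_CUBIC))
    x0=0 if n=='scene' else -7
    s=(d>0)&(abs(F[...,1]+8)<28)&(F[...,0]>38+x0)&(F[...,0]<66+x0)&(abs(z-.072)<.012)
    A=np.c_[F[s],np.ones(s.sum())]; c=np.linalg.lstsq(A,z[s]*1000,rcond=None)[0]; print(n,s.sum(),'plane dz/dx,dz/dy',c.round(3),np.median(z[s]),rect(F[s]/1000))
    s=(d>0)&(abs(z-.072)<.012)&(abs(F[...,1]+5)<40)&(F[...,0]<-20)&(F[...,0]>-90)
    for x in (-70,-50,-30):
        q=s&(abs(F[...,0]-x)<8); print('  rim',x,np.percentile(F[q][:,1],[3,97]).round(1),np.median(z[q]).round(4))
E
```

```text
scene 169 plane dz/dx,dz/dy [ 2.6000e-02 -2.0000e-03  7.1075e+01] 0.0724409848181114 ((52.652862548828125, -9.71889877319336), (52.060359954833984, 27.071025848388672), 88.9214096069336)
  rim -70 [-35.4  24.2] 0.0675
  rim -50 [-35.6  23.2] 0.0701
  rim -30 [-36.8  21.7] 0.0701
top 0 plane dz/dx,dz/dy [0. 0. 0.] nan ((0.0, 0.0), (0.0, 0.0), 0.0)
  return _methods._mean(a, axis=axis, dtype=dtype,
  ret = ret.dtype.type(ret / rcount)
Traceback (most recent call last):
IndexError: index -1 is out of bounds for axis 0 with size 0
```

View pics/t3.png

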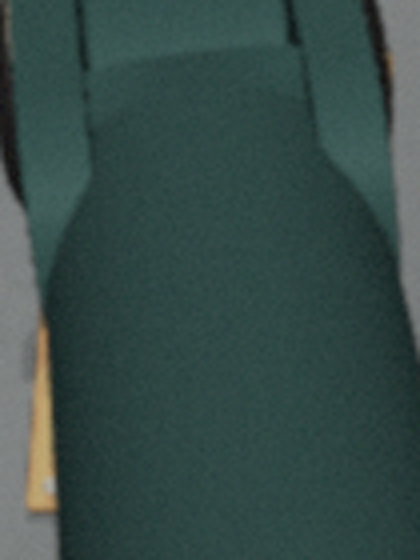

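The rims and head are level at z = 72 mm. In the top view only the arm is visible, so the scene depth settles it. Now I'll go round to the outer side of the bar.

Call:
send_rows:
  plan:
    - [[0, 0.025, 0, 0, 0, 0, 0], [0, 0.025, 0, 0, 0, 0, 0], [0, 0.025, 0, 0, 0, 0, 0], [0, 0.025, 0, 0, 0, 0, 0], [0, 0.026, 0, 0, 0, 0, 0], [-0.021, 0, 0.007, 0, 0, 0, 0], [-0.021, 0, 0.007, 0, 0, 0, 0], [-0.021, 0, 0.007, 0, 0, 0, 0], [-0.021, 0, 0.007, 0, 0, 0, 0], [0, 0, 0, 0, 0, 0, 0]]

```text
time: 5.82
tcp_pos: [0.635, 0.2224, 0.1841]
orientation: [0.025, 1.0, -0.001, -0.001]
force: [1.1, -0.7, -0.7]
finger_gap: -0.003
finger_force: 0.0
```

```bash
python3 - <<'E'
from h import *
st(); im,d=robot.capture('scene'); cv2.imwrite('pics/s4.png',cv2.resize(im[80:310,220:420],None,fx=2.5,fy=2.5,interpolation=cv2.INTER_CUBIC))
E
```

```text
t 5.82 F [ 18.  124.7] z 184.1 q [ 0.0247  0.9997 -0.0013 -0.0011] force [ 1.1 -0.7 -0.7] gap -0.0
```

View pics/s4.png

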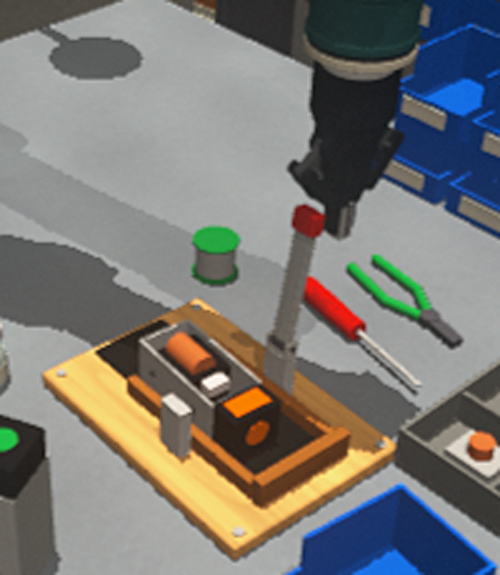

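The crop shows the fingers outside the bar at (340,225), just beyond the red cap at (307,220), with clearance. I'll push inwards along the arc.

Call:
send_rows:
  plan:
    - [[0, -0.0095, 0, 0, 0, 0, 0], [0, -0.0095, 0, 0, 0, 0, 0], [0, -0.0095, -0.001, 0, 0, 0, 0], [0, -0.0095, -0.001, 0, 0, 0, 0], [0, -0.0095, -0.001, 0, 0, 0, 0], [0, -0.0095, -0.001, 0, 0, 0, 0], [0, -0.0105, 0.0022, 0, 0, 0, 0], [0, -0.0105, 0.0022, 0, 0, 0, 0], [0, -0.01, 0.0045, 0, 0, 0, 0], [0, -0.01, 0.0045, 0, 0, 0, 0], [0, -0.0087, 0.0063, 0, 0, 0, 0], [0, -0.0087, 0.0063, 0, 0, 0, 0], [0, 0, 0, 0, 0, 0, 0]]

```text
time: 6.95
tcp_pos: [0.6272, 0.1061, 0.1636]
orientation: [0.025, 1.0, -0.001, -0.001]
force: [-0.9, -0.8, 0.6]
finger_gap: -0.0
finger_force: 0.0
```

```bash
python3 - <<'E'
from h import *
st(); im,d=robot.capture('scene'); cv2.imwrite('pics/s5.png',cv2.resize(im[100:310,220:400],None,fx=2.7,fy=2.7,interpolation=cv2.INTER_CUBIC))
X=cloud('scene',d); F=toF(X); hsv=cv2.cvtColor(im,cv2.COLOR_BGR2HSV); H,S,V=[hsv[...,i].astype(int) for i in range(3)]
c=(d>0)&((H<4)|(H>174))&(S>150)&(V>80)&(X[...,2]>.07)&(abs(F[...,0]-20)<40)&(abs(F[...,1])<110)
print(c.sum(),np.median(F[c],0),np.median(X[c][:,2]))
E
```

```text
t 6.95 F [15.6  8.1] z 163.6 q [ 2.500e-02  9.997e-01 -7.000e-04 -1.000e-03] force [-0.9 -0.8  0.6] gap -0.0
90 [ 23.63335729 -27.10442069] 0.1867547883111591
```

View pics/s5.png

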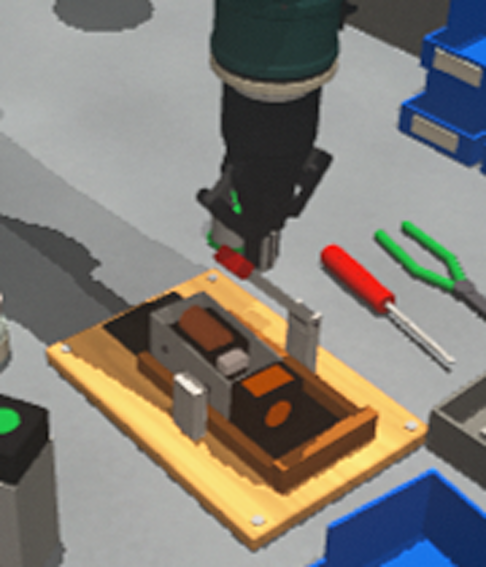

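The bar is now leaning inwards at about 0.85 rad, with the cap at (233,262) and the fingertips on its upper side. I'll keep following the arc down.

Call:
send_rows:
  plan:
    - [[0, -0.0065, 0.0088, 0, 0, 0, 0], [0, -0.0065, 0.0088, 0, 0, 0, 0], [0, -0.0056, 0.0093, 0, 0, 0, 0], [0, -0.0056, 0.0093, 0, 0, 0, 0], [0, -0.0037, 0.01, 0, 0, 0, 0], [0, -0.0037, 0.01, 0, 0, 0, 0], [0, -0.001, 0.007, 0, 0, 0, 0], [0, -0.001, 0.007, 0, 0, 0, 0], [0, -0.001, 0.006, 0, 0, 0, 0], [0, 0, 0, 0, 0, 0, 0]]

```text
time: 7.83
tcp_pos: [0.6256, 0.074, 0.0877]
orientation: [0.024, 1.0, -0.0, -0.001]
force: [-0.4, -0.7, -0.4]
finger_gap: 0.002
finger_force: 0.0
```

```bash
cat >> h.py <<'E'
def cap(n='scene'):
    im,d=robot.capture(n); X=cloud(n,d); F=toF(X); hsv=cv2.cvtColor(im,cv2.COLOR_BGR2HSV); H,S,V=[hsv[...,i].astype(int) for i in range(3)]
    c=(d>0)&((H<4)|(H>174))&(S>150)&(V>80)&(X[...,2]>.05)&(abs(F[...,0]-20)<40)&(abs(F[...,1])<110)
    print('cap',c.sum(),np.percentile(F[c],[5,50,95],axis=0).round(1).tolist(),'z',np.percentile(X[c][:,2],[5,50,95]).round(4)); return im,d,X,F
E
python3 -c "
from h import *
st(); cap()"
```

```text
t 7.83 F [ 15.5 -24. ] z 87.7 q [ 2.380e-02  9.997e-01 -2.000e-04 -8.000e-04] force [-0.4 -0.7 -0.4] gap 0.0
cap 119 [[5.3, -77.2], [19.7, -69.8], [30.6, -58.2]] z [0.0793 0.0882 0.092 ]
```

Call:
send_rows:
  plan:
    - [[0, 0, 0.001, 0, 0, 0, 0], [0, 0, 0.001, 0, 0, 0, 0], [0, 0, 0.001, 0, 0, 0, 0], [0, 0, 0, 0, 0, 0, 0]]

```text
time: 8.22
tcp_pos: [0.6262, 0.0742, 0.0862]
orientation: [0.024, 1.0, 0.0, 0.0]
force: [-0.6, 0.1, 0.2]
finger_gap: 0.0
finger_force: 0.0
```

Call:
send_rows:
  plan:
    - [[0, 0, 0.001, 0, 0, 0, 0], [0, 0, 0.001, 0, 0, 0, 0], [0, 0, 0.001, 0, 0, 0, 0], [0, 0, 0, 0, 0, 0, 0]]

```text
time: 8.55
tcp_pos: [0.6266, 0.0741, 0.0856]
orientation: [0.024, 1.0, 0.0, 0.001]
force: [-14.9, -1.1, 37.0]
finger_gap: -0.003
finger_force: 18.3
```

The stop has been reached: z stalls at 85.6 mm and the force jumps to 37 N. I'll retract.

Call:
send_rows:
  plan:
    - [[0, 0, -0.01, 0, 0, 0, 0], [0, 0, -0.03, 0, 0, 0, 0], [0, 0, -0.04, 0, 0, 0, 0], [0, 0, -0.04, 0, 0, 0, 0], [0.04, 0, 0, 0, 0, 0, 0], [0.04, 0, 0, 0, 0, 0, 0], [0.04, 0, 0, 0, 0, 0, 0], [0.04, 0, 0, 0, 0, 0, 0], [0, 0, 0, 0, 0, 0, 0], [0, 0, 0, 0, 0, 0, 0]]

```text
time: 9.38
tcp_pos: [0.4651, 0.082, 0.2037]
orientation: [0.023, 1.0, 0.001, 0.0]
force: [-0.0, 0.9, 0.5]
finger_gap: 0.006
finger_force: 0.0
```

```bash
python3 - <<'E'
from h import *
st(); im,d,X,F=cap(); cv2.imwrite('pics/s6.png',cv2.resize(im[100:340,160:420],None,fx=2.4,fy=2.4,interpolation=cv2.INTER_CUBIC))
z=X[...,2]; s=(d>0)&(abs(F[...,0]-20)<7)&(abs(z-.086)<.01)
for y in (30,10,-10,-30,-50):
    q=s&(abs(F[...,1]-y)<6); print(y,q.sum(),np.median(z[q]).round(4) if q.any() else '')
E
```

```text
t 9.38 F [-145.2  -23.6] z 203.7 q [2.330e-02 9.997e-01 6.000e-04 3.000e-04] force [-0.   0.9  0.5] gap 0.01
cap 115 [[5.1, -77.6], [19.9, -69.6], [29.9, -59.0]] z [0.0776 0.0872 0.0905]
30 25 0.085
10 24 0.085
-10 32 0.0852
-30 26 0.0844
-50 22 0.0862
```

View pics/s6.png

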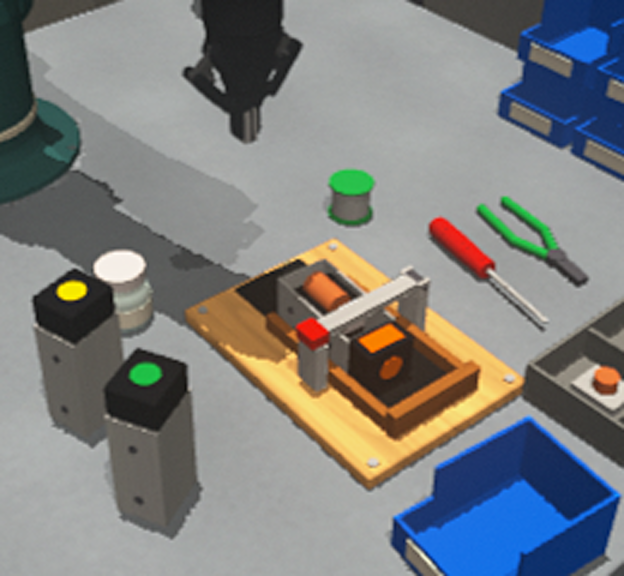

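The bar lies level over the unit: its top stays at about 85 mm along its length and the cap rests over the rest post at (313,333). The unit lies flat between the rails, the other things are where they were, and the robot touches nothing.

```bash
python3 -c "
from plant import robot
print(robot.job_done())"
```

```text
the job is handed in; nothing more can be done
None
```

The unit lies flat on its back between the rails with the coil side up, the hold-down bar is pushed fully down across it, and the job was handed in at about 9.4 s.

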